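# Clamp a guitar heel block to one click

## Task

Stand the dark wooden heel block on the bed of the clamping jig, squarely against the aluminium fence, and let go of it. Then turn the red knob clockwise so that its carriage travels up to the block and clamps it, stop at the very first click of the knob's slip clutch (one click, not two), and let go. Leave the other things on the bench where they are.

Things in the scene. Friction and masses are not known exactly. Their poses are not given: they have to be found in the camera images.
- heel_block: Dark brown wooden block standing loose on the bench, 58 (own x) x 32 (own y) x 40 tall (sizes here and below in mm), about 70 g; pale strip on top, a 24 wide, 14 deep mortise down its +y face, which may face either way in the jig. Origin at the centre of its underside, z up. Grip it by its two plain ends (own +x, -x, 58 apart); its 32 thickness is what gets clamped.
- jig: Clamping jig fixed to the bench: plywood bed 150 (own x) x 320 (own y, -130 to +190) x 18 thick; origin on the bench surface, bed top at own z = 18. The blue carriage slides along own y. The post with the tell-tale wheel at own x 55, y 168 is 93 tall.
- fence: Aluminium fence fixed on the bed; its place along the jig differs each time. Origin at the foot of its face, on the bed top (18 above the bench), mid-width; axes parallel to the jig's. The face looks to own +y, is 60 wide (x) and 36 tall; the rest lies within 48 behind it. The block goes with its 58 length along own x, origin near own (0, 16, 0).
- jaw_face (a point): Centre of the blue carriage's jaw face, which looks to jig -y, toward the fence: 60 wide, 40 tall, from 2 above the bed; at the start 45 to the +y of the jig origin. A sprung cork pad (50 x 28) stands 4 proud of it and is pressed flush by about 3 N. The carriage is 100 long behind it. Axes parallel to the jig's.
- knob_grip (a point): Grip point on the knob's axis, in its red bar handle: bar 44 long (own x) x 12 thick (own y, pinch this way), 34 tall; point 12 below its top, 22 above a 48 dia black disc. White pointer at the bar's +x end. Own z = knob axis, pointing up and leaning 35 degrees to the jig's -x, so lean the hand likewise. At the start at jig (-28, 100, 95). It rides on the carriage.
- rack (a joint): Clutch slip in m. A steel rack with an orange end block, at jig x 46, carries the carriage and is held by a click detent. 0 at the start and while the jaw is fed freely. Once the block is clamped, turning on pushes the rack back to jig +y, 9.4 mm (0.785 rad of knob) per click: force peaks at 16 N by 2.4 mm, then falls; first click past at 4.8, over at 9.4, second peaks at 11.8. Stop at 6 to 11.
- carriage: The blue carriage (same motion as the jaw face). Turning the knob clockwise seen from above it (about its -z) feeds the jaw 12 mm per rad toward the fence, so the knob shifts sideways as it turns; 14 to 34 mm reach the block, then it stays put while the clutch slips. A hand that does not follow, holding it back, also makes the clutch slip. Feeding takes 0.06 N m, the click 0.25. It stays where left; turning back unclamps.
- telltale: White tell-tale wheel, 44 dia, on a post of the jig, facing jig +x, origin on its axis. Its red spot hangs straight down at the start and while the carriage is merely fed; it makes exactly one full turn per click of the clutch (one per 9.4 mm of slip), so it is near half a turn when the first click passes. Only to be watched.
- glue_bottle: Bystander, leave alone: white glue bottle, 56 dia x 160 tall mm; origin at its underside.
- tape_roll: Bystander, leave alone: yellow tape roll lying flat, 90 dia x 25 tall mm; origin at its underside.
- sanding_block: Bystander, leave alone: cork sanding block, 70 x 110 x 34 tall mm; origin at its underside.
- screwdriver: Bystander, leave alone: red-handled screwdriver lying on the bench, under 30 tall mm; origin at its underside.
- mug: Bystander, leave alone: blue mug, 80 dia x 90 tall mm; origin at its underside.
- stain_jar: Bystander, leave alone: amber jar, 60 dia x 75 tall mm; origin at its underside.
- spare_caul: Bystander, leave alone: pale wooden clamping caul, 90 x 30 x 23 tall mm; origin at its underside.
There are look-alikes about, which are no part of the job. Of the things like the heel_block, leave any that is blue or green; of the rest the larger one is meant.

How it is judged:
On the way, in this order (a step that is already met when the one before it is completed fails the run):
1. the heel block stands on the bed against the fence (within 8 mm of it, no more than 15 mm off its middle), released, the clutch not yet clicked (x of heel_block in the frame of fence between -0.015 and 0.015 m and z of heel_block in the frame of fence below 0.004 m and angle between heel_block's own z axis and vertical below 0.1 rad and angle between the x axis of heel_block and the x axis of fence, either way round below 0.2 rad and y of heel_block in the frame of fence between 0.01 and 0.024 m and contact force between the fingers and heel_block below 0.2 N and value of joint rack below 0.003 m and linear speed of heel_block below 0.02 m/s), for 0.2 s.
2. the carriage clamps the block and the clutch clicks once (x of heel_block in the frame of fence between -0.015 and 0.015 m and z of heel_block in the frame of fence below 0.004 m and angle between heel_block's own z axis and vertical below 0.1 rad and angle between the x axis of heel_block and the x axis of fence, either way round below 0.2 rad and value of joint rack above 0.0048 m and y of jaw_face in the frame of fence below 0.036 m).
At the end, for the whole second after the job is handed in: Block upright on the bed, square to the fence (0.2 rad), within 15 mm of its middle and touching it (4 mm); jaw closed on it (jaw face under 34.5 mm from the fence face, pressing with over 0.5 N); rack slipped by one click (4.8 to 13.8 mm); block at rest (x of heel_block in the frame of fence between -0.015 and 0.015 m and z of heel_block in the frame of fence below 0.004 m and angle between heel_block's own z axis and vertical below 0.1 rad and angle between the x axis of heel_block and the x axis of fence, either way round below 0.2 rad and y of heel_block in the frame of fence between 0.012 and 0.02 m and value of joint rack between 0.0048 and 0.0138 m and y of jaw_face in the frame of fence below 0.0345 m and contact force between carriage and heel_block above 0.5 N and linear speed of heel_block below 0.01 m/s).
It fails at once if the clutch clicks a second time (value of joint rack above 0.0144 m).
It fails at once if another thing on the bench is moved by more than 30 mm (distance of any of glue_bottle, tape_roll, sanding_block, screwdriver, mug, stain_jar, spare_caul from where it was at the start of the episode above 0.03 m).
It also fails if it takes over 72 s, if anything falls off the work surface, if the arm or the gripper's body presses on something with over 40 N, if the wrist force passes 120 N, or if a joint passes its speed limit or range.

## Robot

A 6-joint arm with a two-finger parallel gripper is mounted at the origin on the work surface. World frame = base frame: x ahead of the robot, y to its left, z up, the work surface at z = 0. Lengths are in m, angles in rad, forces in N, time in s.
With the tool pointing down it reaches from about 0.325 to 0.925 m from the base axis. Payload 3.1 kg.
Tool frame: the origin (TCP) lies midway between the tips of the shut fingers; the grasp point (between the pads) lies 19 mm behind it; z points along the fingers, y is the line along which they close (so a half turn about z gives the same grasp; the last joint's range is limited). The gripper opens to 85 mm and grips with 20 to 120 N. Pads are 22 mm wide; open, the fingers measure 114 mm over their backs; the gripper's body (76 mm by 85 mm) begins 54 mm behind the grasp point. The pads swing forward as they close: fully open they stand 13 mm farther back than shut.
Start: joints at [-1.349, 0.217, 1.613, -0, 1.311, -0.112], TCP at [0.205, -0.591, 0.231] pointing down, gripper open.
Joint ranges: [-2.75, 2.75], [-0.78, 2.1], [0.31, 2.55], [-1.13, 4.27], [0.13, 2.63], [-2.58, 2.58]. Speed limits (rad/s): [2.79, 2.79, 3.14, 3.14, 3.14, 3.14].

## Interface

Orientations are given as a 3x3 rotation matrix whose columns are the frame's x, y, z axes.
In Python, from rig import * gives the robot as it stands.
- The arm moves only by the tool arm_command, never from a script. Its argument "deltas" is a list of rows, each an object with "delta_pos": the shift along the tool's x, y, z normalised to -1 to 1, where 1 is 200 mm, a list of three; "turn": the turn, a rotation vector about the tool's x, y, z normalised to -1 to 1, where 1 is pi/2 rad, a list of three. In form: [{"delta_pos": [dx, dy, dz], "turn": [wx, wy, wz]}, ...]. A call has 1 to 10 rows; each row shifts and turns the commanded pose from where the row before left it, along the tool's axes as they then stand; what a row does not reach is not made up. A row lasts 1/10 s, in which the tool goes at most 50 mm and 8.59 degrees, less where a joint would pass 70% of its speed; a pose out of reach is approached as far as the arm can. A call with a number of a shift or a turn outside -1 to 1 is refused whole. A call with a gripper value outside its range is refused whole. "jaw" is the opening, from -1 (shut) to 1 (fully open), set as the call begins (left out, the last holds). The fingers move at their own pace and stop on an object; "force" is the grip in N (left out, the last holds). Time passes only in rows, so rows that do not move let the fingers close. It gives the time, the measured TCP pose, the force, the opening and the grip force at its end, in the units of the state.
- read_state(): the state, without advancing time (a new reading comes with each control period).
- grab_frame(name): name is "scene" or "side" or "wrist"; returns the picture (420x560x3 uint8, red, green, blue); there is no depth.
- camera_model(name): a dict with "camera_matrix" (3x3 intrinsics, pixels), "k1" (the pictures are not rectified: a ray, as slopes to the right and down, at radius r is drawn at 1 + k1 r^2 times it, then the intrinsics apply), "extrinsics" (4x4, takes a point from camera to world coordinates); the wrist camera has in their place "hand_eye" (4x4, takes a point from camera to tool coordinates, whose origin is the TCP and whose axes are the flange's). Camera axes: x right, y down, z forward; pixel columns grow to the right and rows downward; lengths in m; the calibration is good to about 2 mm. A picture is of the moment at which its call begins: read the wrist's pose just before it. camera_model takes no time and is no camera call.
- finish_job(): hands the job in; it is judged then, once.
The state is a dict: "clock": time; "joints": joint angles; "qd": joint speeds; "joint_efforts": joint torques, N m; "tcp_pos": TCP position; "orientation": TCP orientation; "ft_force": force on the tool from outside, world axes, zero at the start; "moment": the same for the moment, N m; "grip_width": finger opening in m; "grip_force": force on a finger pad.
Only numpy, scipy, OpenCV 4.12 (cv2) and the standard library are available. Lean on these libraries where they do the work, as an engineer would, in place of code of your own. Each camera call takes 0.05 s, during which the arm holds its last target. There are 200 camera calls.

## Working session

There is one attempt and no reset: what is moved stays moved. The work goes in short steps, Python scripts to look and compute and a tool call to move; the robot and the scene stay as the last step left them, time stands still between calls to the robot, and variables do not carry over. Pictures are saved under pics/ and viewed, at most 10 in all, crops included, and the job is handed in when it is done.

Besides the shell and the picture viewer there is one more tool, called after ">>>" as a command line: name --argument value ..., lists and objects as JSON in quotes. arm_command: Moves the arm, as the interface text tells. Scaled input: -1 to 1 covers 200 mm each way for a shift and pi/2 rad each way for a turn. Its arguments: {"type":"object","properties":{"deltas":{"type":"array","items":{"type":"object","properties":{"delta_pos":{"type":"array","items":{"type":"number","minimum":-1,"maximum":1}},"turn":{"type":"array","items":{"type":"number","minimum":-1,"maximum":1}}}}},"jaw":{"type":"number"},"force":{"type":"number"}},"required":["deltas"]}

```bash
ls; mkdir -p pics; python3 - <<'E'
from rig import *
import cv2,numpy as np
for n in ("scene","side"):
    m=camera_model(n); print(n,np.round(m["camera_matrix"],1).tolist(),m["k1"],np.round(m["extrinsics"],3).tolist())
    cv2.imwrite(f"pics/{n}0.png",grab_frame(n)[:,:,::-1])
m=camera_model("wrist");print(m)
a=cv2.imread("pics/scene0.png");b=cv2.imread("pics/side0.png")
cv2.imwrite("pics/wrist0.png",grab_frame("wrist")[:,:,::-1])
print(read_state())
E
```

```text
pics
scene [[437.9, 0.0, 278.5], [0.0, 437.9, 217.1], [0.0, 0.0, 1.0]] -0.015584446023721958 [[0.034, 0.73, -0.683, 1.394], [0.999, -0.03, 0.019, -0.074], [-0.007, -0.683, -0.73, 0.968], [0.0, 0.0, 0.0, 1.0]]
side [[518.2, 0.0, 274.5], [0.0, 518.2, 209.0], [0.0, 0.0, 1.0]] 0.022830512164057015 [[-0.707, -0.341, 0.62, -0.232], [-0.708, 0.334, -0.623, 0.743], [0.005, -0.879, -0.477, 0.692], [0.0, 0.0, 0.0, 1.0]]
{'camera_matrix': array([[351.15392709,   0.        , 276.27892758],
       [  0.        , 351.15392709, 209.16079138],
       [  0.        ,   0.        ,   1.        ]]), 'k1': -0.0025149606561947987, 'hand_eye': array([[ 6.63599378e-04, -9.61882123e-01, -2.73463600e-01,
         7.02960359e-02],
       [ 9.99999593e-01,  8.05635529e-04, -4.07101002e-04,
        -8.13843296e-04],
       [ 6.11895169e-04, -2.73463219e-01,  9.61882266e-01,
        -1.42976849e-01],
       [ 0.00000000e+00,  0.00000000e+00,  0.00000000e+00,
         1.00000000e+00]])}
{'clock': 0.15, 'joints': array([-1.34919399e+00,  2.17619293e-01,  1.61463881e+00,  1.97155324e-05,
        1.31129086e+00, -1.12206531e-01]), 'qd': array([-6.93961960e-04, -1.67397444e-03, -3.14741987e-03, -7.52647036e-04,
       -4.33060150e-04,  3.92549088e-05]), 'joint_efforts': array([ 1.19172284e-03, -3.97446871e+01, -3.04414308e+01,  2.08947441e-06,
        5.82352848e-03,  6.86535927e-06]), 'tcp_pos': array([ 0.20465518, -0.5898496 ,  0.23020614]), 'orientation': array([[ 9.44802961e-01,  3.27638819e-01, -4.11392361e-04],
       [ 3.27638991e-01, -9.44801055e-01,  1.91265271e-03],
       [ 2.37975339e-04, -1.94186812e-03, -9.99998086e-01]]), 'ft_force': array([-0.2193891 ,  0.80067812, -0.47243973]), 'moment': array([-0.00936599, -0.01687157, -0.02817671]), 'grip_force': 0.0, 'grip_width': 0.08540577561049187}
```

View pics/scene0.png

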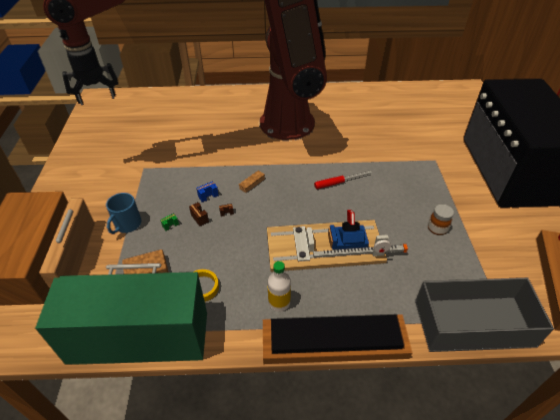

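View pics/side0.png

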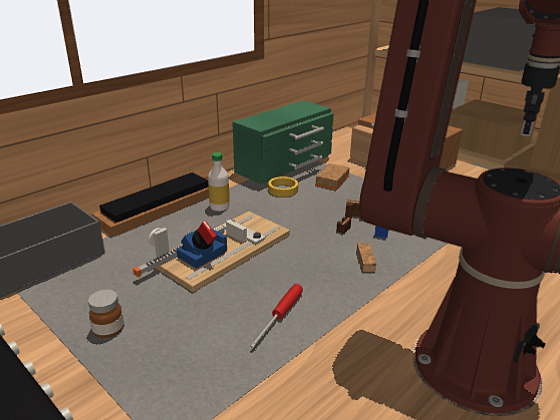

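The scene picture shows the jig's bed spanning about (268–388, 222–265), with the fence at (303,243), the carriage at (348,235) and the knob at (350,218). The larger dark brown block is at (199,212), with its small look-alike at (226,209). In the side view the jig is at about (220,250) and the block at (344,225).

```bash
cat > h.py <<'E'
from rig import *
import cv2,numpy as np
def model(n,st=None):
    m=camera_model(n)
    if n=="wrist":
        T=np.eye(4);T[:3,:3]=st["orientation"];T[:3,3]=st["tcp_pos"];E=T@m["hand_eye"]
    else: E=m["extrinsics"]
    return np.array(m["camera_matrix"]),m["k1"],np.array(E)
def ray(M,uv):
    K,k1,E=M; d=np.array([(uv[0]-K[0,2])/K[0,0],(uv[1]-K[1,2])/K[1,1]]);s=d.copy()
    for _ in range(8): s=d/(1+k1*(s@s))
    return E[:3,3],E[:3,:3]@np.array([s[0],s[1],1])
def onz(M,uv,z):
    o,d=ray(M,uv); return o+d*(z-o[2])/d[2]
def proj(M,p):
    K,k1,E=M; c=E[:3,:3].T@(np.array(p)-E[:3,3]); s=c[:2]/c[2]; s=s*(1+k1*(s@s)); return K[:2,:2]@s+K[:2,2]
def tri(M1,a,M2,b):
    o1,d1=ray(M1,a);o2,d2=ray(M2,b)
    t=np.linalg.lstsq(np.c_[d1,-d2],o2-o1,rcond=None)[0]
    p,q=o1+t[0]*d1,o2+t[1]*d2; return (p+q)/2,np.linalg.norm(p-q)
E
python3 - <<'E'
from h import *
S=model("scene")
for uv,z in [((199,212),.02),((226,209),.015),((268,228),.018),((376,222),.018),((388,263),.018),((268,265),.018),((350,212),.1),((303,243),.04)]: print(uv,np.round(onz(S,uv,z),3))
a=cv2.imread("pics/scene0.png")
c1=cv2.resize(a[175:235,150:250],(800,480),interpolation=cv2.INTER_CUBIC)[:300]
c1=cv2.resize(a[180:230,170:245],(450,300),interpolation=cv2.INTER_CUBIC)
c2=cv2.resize(a[200:275,255:415],(640,300),interpolation=cv2.INTER_CUBIC)
o=np.zeros((600,640,3),np.uint8);o[:300,:450]=c1;o[300:]=c2;cv2.imwrite("pics/c1.png",o)
E
```

```text
(199, 212) [ 0.476 -0.287  0.02 ]
(226, 209) [ 0.462 -0.207  0.015]
(268, 228) [ 0.547 -0.081  0.018]
(376, 222) [0.536 0.236 0.018]
(388, 263) [0.687 0.241 0.018]
(268, 265) [ 0.681 -0.084  0.018]
(350, 212) [0.57  0.145 0.1  ]
(303, 243) [0.626 0.014 0.04 ]
```

View pics/c1.png

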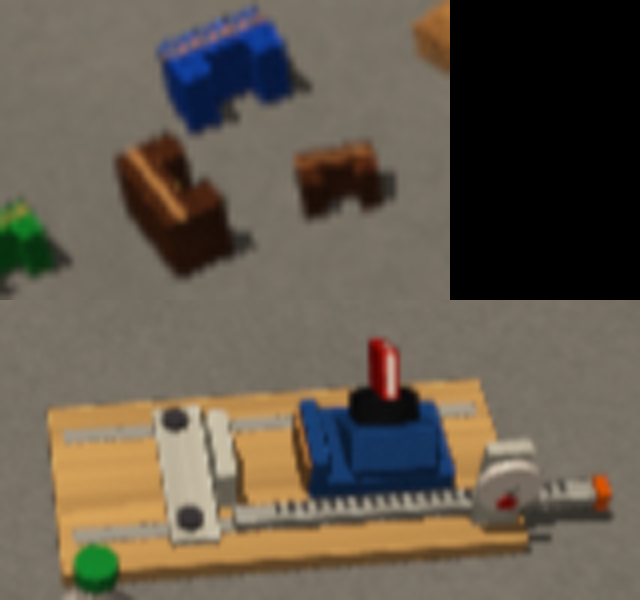

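The crop shows the dark block with its pale strip from scene pixel (191,205) to (201,216) and the mortise facing up-right. On the jig, the aluminium fence face is at left-centre and the knob bar has its white pointer toward the camera. I'm moving the wrist camera over the block.

>>> arm_command --deltas '[{"delta_pos":[0.19,-0.11,0],"turn":[0,0,0]},{"delta_pos":[0.2,-0.11,0],"turn":[0,0,0]},{"delta_pos":[0.2,-0.11,0],"turn":[0,0,0]},{"delta_pos":[0.2,-0.11,0],"turn":[0,0,0]},{"delta_pos":[0.2,-0.11,0],"turn":[0,0,0]},{"delta_pos":[0.2,-0.11,0],"turn":[0,0,0]},{"delta_pos":[0.2,-0.11,0],"turn":[0,0,0]},{"delta_pos":[0.2,-0.11,0],"turn":[0,0,0]},{"delta_pos":[0.19,-0.11,0],"turn":[0,0,0]},{"delta_pos":[0,0,0],"turn":[0,0,0]}]' --jaw 1

```text
clock: 1.15
tcp_pos: [0.4789, -0.2825, 0.231]
orientation: [[0.943, 0.333, 0.001], [0.333, -0.943, 0.002], [0.002, -0.002, -1.0]]
ft_force: [-0.6, -0.7, -0.1]
grip_width: 0.0851
grip_force: 0.0
```

```bash
python3 - <<'E'
from h import *
st=read_state(); g=grab_frame("wrist")[:,:,::-1]; cv2.imwrite("pics/w1.png",g)
M=model("wrist",st);np.savez("w1.npz",K=M[0],k1=M[1],E=M[2])
print(st["tcp_pos"],np.round(st["orientation"],3).tolist())
E
```

```text
[ 0.47888149 -0.28247802  0.23097684] [[0.943, 0.333, 0.001], [0.333, -0.943, 0.002], [0.002, -0.002, -1.0]]
```

View pics/w1.png

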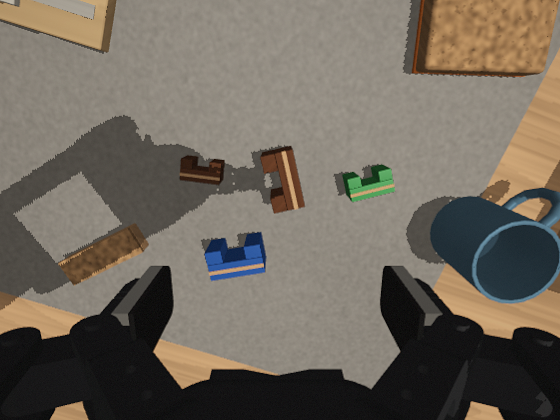

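The wrist view shows the target block at (283,180), its pale strip running from about (287,148) to (297,210) and the mortise facing left. The small look-alike is at (202,170). Blue and green parts are at (236,256) and (370,183).

```bash
python3 - <<'E'
from h import *
z=np.load("w1.npz");M=(z["K"],float(z["k1"]),z["E"])
g=cv2.imread("pics/w1.png")
hsv=cv2.cvtColor(g,cv2.COLOR_BGR2HSV)
m=((hsv[:,:,1]>70)&((hsv[:,:,0]<22)|(hsv[:,:,0]>170))).astype(np.uint8); m[:, :250]=0;m[:,325:]=0;m[:130]=0;m[230:]=0
cs,_=cv2.findContours(m,cv2.RETR_EXTERNAL,cv2.CHAIN_APPROX_NONE);c=max(cs,key=cv2.contourArea)
s=((hsv[:,:,2]>150)&(m>0)).astype(np.uint8)
ys,xs=np.nonzero(s);print(len(xs),ys.min(),ys.max())
r=cv2.minAreaRect(np.c_[xs,ys].astype(np.float32));print("strip",r)
P=np.array([onz(M,q,.04)[:2] for q in cv2.boxPoints(r)]);print(P.round(4).tolist())
# top outline in world coords at z=.04
W=np.array([onz(M,q[0],.04)[:2] for q in c],np.float32)
R=cv2.minAreaRect(W);print("outline@.04",R, cv2.boxPoints(R).round(4).tolist())
cv2.imwrite("pics/c2.png",cv2.resize(g[135:225,240:330],(600,600),interpolation=cv2.INTER_CUBIC))
E
```

```text
262 151 209
strip ((289.42352294921875, 179.9058837890625), (59.222015380859375, 4.555539131164551), 77.47119140625)
[[0.5103, -0.2744], [0.5126, -0.2781], [0.4636, -0.3094], [0.4611, -0.3056]]
outline@.04 ((0.4848262369632721, -0.2850993275642395), (0.062032490968704224, 0.03184960409998894), 32.89021301269531) [[0.45010000467300415, -0.28859999775886536], [0.4674000144004822, -0.31529998779296875], [0.5195000171661377, -0.2815999984741211], [0.5022000074386597, -0.2549000084400177]]
```

View pics/c2.png

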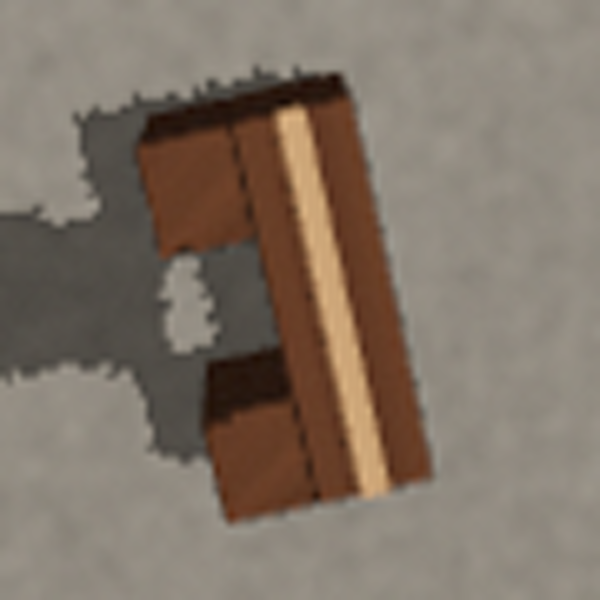

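The crop shows the top's four corners at crop pixels (137,147), (352,100), (433,480) and (230,522), with the mortise on the left.

```bash
python3 - <<'E'
from h import *
z=np.load("w1.npz");M=(z["K"],float(z["k1"]),z["E"])
C=np.array([[137,147],[352,100],[433,480],[230,522]])/(600/90)+[240,135]
W=np.array([onz(M,q-.5,.04)[:2] for q in C]);print(W.round(4).tolist())
c=W.mean(0);e=(W[3]-W[0]+W[2]-W[1])/2;yaw=np.degrees(np.arctan2(e[1],e[0]));f=(W[1]-W[0]+W[2]-W[3])/2
print("c",c,"len",np.linalg.norm(e),np.linalg.norm(f),"yaw",yaw,"yaw from f",np.degrees(np.arctan2(f[1],f[0])))
st=read_state();R=st["orientation"];d=np.r_[c,0.01]-st["tcp_pos"]
print("tool delta/200",R.T@d/.2)
yy=np.degrees(np.arctan2(R[1,1],R[0,1]));print("tool y yaw",yy)
E
```

```text
[[0.4993, -0.2575], [0.5157, -0.2841], [0.4674, -0.3146], [0.4512, -0.2885]]
c [ 0.48340661 -0.28617635] len 0.057147948046302216 0.03098053439314452 yaw -147.43325394794695 yaw from f -58.24234739031574
tool delta/200 [0.02591226 0.01858246 1.10448237]
tool y yaw -70.60173276274315
```

>>> arm_command --deltas '[{"delta_pos":[0.026,0.0186,0],"turn":[0,0,0]},{"delta_pos":[0,0,0.06],"turn":[0,0,-0.0952]},{"delta_pos":[0,0,0.06],"turn":[0,0,-0.0952]},{"delta_pos":[0,0,0.06],"turn":[0,0,-0.0952]},{"delta_pos":[0,0,0.06],"turn":[0,0,-0.0952]},{"delta_pos":[0,0,0.06],"turn":[0,0,-0.0952]},{"delta_pos":[0,0,0.06],"turn":[0,0,-0.0952]},{"delta_pos":[0,0,0.06],"turn":[0,0,-0.0952]},{"delta_pos":[0,0,0.06],"turn":[0,0,-0.0952]},{"delta_pos":[0,0,0.06],"turn":[0,0,-0.0952]}]'

```text
clock: 2.2
tcp_pos: [0.4816, -0.2904, 0.1227]
orientation: [[-0.112, 0.994, -0.0], [0.994, 0.112, -0.0], [-0.0, -0.0, -1.0]]
ft_force: [1.2, 0.2, -0.3]
grip_width: 0.0854
grip_force: 0.0
```

>>> arm_command --deltas '[{"delta_pos":[0,0,0.06],"turn":[0,0,-0.0952]},{"delta_pos":[0,0,0],"turn":[0,0,-0.0952]},{"delta_pos":[0,0,0],"turn":[0,0,-0.0952]},{"delta_pos":[0,0,0],"turn":[0,0,0]},{"delta_pos":[0,0,0],"turn":[0,0,0]}]'

```text
clock: 2.7
tcp_pos: [0.482, -0.2898, 0.1113]
orientation: [[-0.525, 0.851, 0.0], [0.851, 0.525, -0.0], [-0.0, -0.0, -1.0]]
ft_force: [0.3, 0.9, 0.4]
grip_width: 0.0856
grip_force: 0.0
```

```bash
python3 - <<'E'
from h import *
st=read_state();R=st["orientation"];d=np.r_[.4834,-.2862,0.010]-st["tcp_pos"]
print(st["tcp_pos"],"delta",R.T@d/.2,"yaw",np.degrees(np.arctan2(R[1,1],R[0,1])),st["joints"])
g=grab_frame("wrist")[:,:,::-1];cv2.imwrite("pics/w2.png",g)
E
```

```text
[ 0.48195329 -0.28982272  0.11129022] delta [0.01171373 0.01571196 0.5064475 ] yaw 31.65389435471592 [-6.66122345e-01  2.18881438e-01  1.85410498e+00 -1.73684787e-04
  1.06847099e+00 -1.21850342e+00]
```

View pics/w2.png

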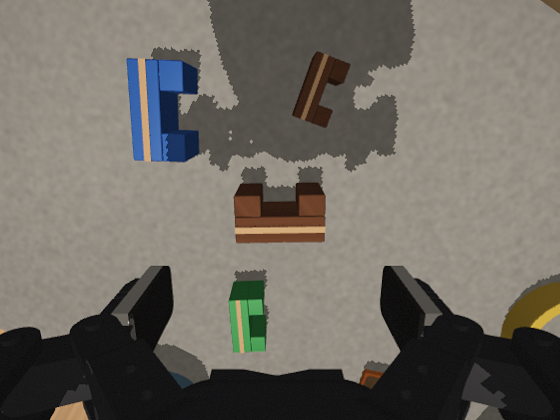

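The block sits at (235–325, 183–242), aligned with the fingers. Its rear top edge is at row 242 and its front top edge at about row 194. The green block lies clear of the fingers' path, at (248,315).

```bash
python3 - <<'E'
from h import *
st=read_state();M=model("wrist",st);R=st["orientation"]
g=cv2.imread("pics/w2.png")
for uv in [(234.5,241.5),(325,241.5),(234.5,217),(324.5,217),(234.5,194),(325,194),(261,194)]:
    p=onz(M,uv,.04);print(uv,(R.T@(p-st["tcp_pos"])*1000).round(1))
E
```

```text
(234.5, 241.5) [-12.8 -26.   71.4]
(325, 241.5) [-12.8  32.9  71.4]
(234.5, 217) [  3.9 -25.5  71.4]
(324.5, 217) [ 3.9 32.  71.4]
(234.5, 194) [ 19.  -25.   71.3]
(325, 194) [19.  31.7 71.3]
(261, 194) [19.  -8.4 71.3]
```

>>> arm_command --deltas '[{"delta_pos":[0.0155,0.017,0.1],"turn":[0,0,0]},{"delta_pos":[0,0,0.14],"turn":[0,0,0]},{"delta_pos":[0,0,0.14],"turn":[0,0,0]},{"delta_pos":[0,0,0.126],"turn":[0,0,0]},{"delta_pos":[0,0,0],"turn":[0,0,0]},{"delta_pos":[0,0,0],"turn":[0,0,0]}]'

```text
clock: 3.35
tcp_pos: [0.4834, -0.2842, 0.0101]
orientation: [[-0.528, 0.849, -0.001], [0.849, 0.528, 0.001], [0.001, -0.0, -1.0]]
ft_force: [-0.1, 0.4, 0.9]
grip_width: 0.0852
grip_force: 0.0
```

>>> arm_command --deltas '[{"delta_pos":[0,0,0],"turn":[0,0,0]},{"delta_pos":[0,0,0],"turn":[0,0,0]},{"delta_pos":[0,0,0],"turn":[0,0,0]},{"delta_pos":[0,0,0],"turn":[0,0,0]},{"delta_pos":[0,0,0],"turn":[0,0,0]},{"delta_pos":[0,0,0],"turn":[0,0,0]},{"delta_pos":[0,0,0],"turn":[0,0,0]}]' --jaw -1 --force 30

```text
clock: 4.05
tcp_pos: [0.4852, -0.2854, 0.0122]
orientation: [[-0.529, 0.849, 0.003], [0.849, 0.529, -0.002], [-0.004, 0.001, -1.0]]
ft_force: [-0.1, 0.7, 5.6]
grip_width: 0.0574
grip_force: 34.0
```

>>> arm_command --deltas '[{"delta_pos":[0,0,-0.08],"turn":[0,0,0]},{"delta_pos":[0,0,-0.24],"turn":[0,0,0]},{"delta_pos":[0,0,-0.24],"turn":[0,0,0]},{"delta_pos":[0,0,-0.24],"turn":[0,0,0]},{"delta_pos":[0,0,-0.24],"turn":[0,0,0]},{"delta_pos":[0,0,-0.08],"turn":[0,0,0]},{"delta_pos":[0.1,0.15,0],"turn":[0,0,0]},{"delta_pos":[0.12,0.18,0],"turn":[0,0,0]},{"delta_pos":[0.12,0.18,0],"turn":[0,0,0]},{"delta_pos":[0.12,0.18,0],"turn":[0,0,0]}]'

```text
clock: 5.05
tcp_pos: [0.5517, -0.1314, 0.2337]
orientation: [[-0.528, 0.849, -0.001], [0.849, 0.528, 0.001], [0.001, -0.001, -1.0]]
ft_force: [0.9, -1.0, -0.8]
grip_width: 0.0574
grip_force: 33.2
```

>>> arm_command --deltas '[{"delta_pos":[0.12,0.18,0],"turn":[0,0,0]},{"delta_pos":[0.12,0.18,0],"turn":[0,0,0]},{"delta_pos":[0.12,0.18,0],"turn":[0,0,0]},{"delta_pos":[0.06,0.06,0],"turn":[0,0,0]},{"delta_pos":[0,0,0],"turn":[0,0,0.083]},{"delta_pos":[0,0,0],"turn":[0,0,0.083]},{"delta_pos":[0,0,0],"turn":[0,0,0.083]},{"delta_pos":[0,0,0],"turn":[0,0,0.083]},{"delta_pos":[0,0,0],"turn":[0,0,0]},{"delta_pos":[0,0,0],"turn":[0,0,0]}]'

```text
clock: 6.05
tcp_pos: [0.6089, 0.0014, 0.2337]
orientation: [[-0.038, 0.999, -0.001], [0.999, 0.038, -0.0], [-0.0, -0.001, -1.0]]
ft_force: [0.9, 0.5, 0.3]
grip_width: 0.0575
grip_force: 33.2
```

```bash
python3 - <<'E'
from h import *
st=read_state();M=model("wrist",st);np.savez("w3.npz",K=M[0],k1=M[1],E=M[2]);np.savez("s3.npz",p=st["tcp_pos"],R=st["orientation"])
g=grab_frame("wrist")[:,:,::-1];cv2.imwrite("pics/w3.png",g)
cv2.imwrite("pics/w3b.png",cv2.resize(g[:300],(800,429),interpolation=cv2.INTER_CUBIC) if 0 else g)
print(st["tcp_pos"],st["orientation"].round(3).tolist(),st["grip_width"],st["joints"])
E
```

```text
[0.60885628 0.00135427 0.2336898 ] [[-0.038, 0.999, -0.001], [0.999, 0.038, -0.0], [-0.0, -0.001, -1.0]] 0.05745361285448076 [-1.12899645e-01  1.81845248e-01  1.64991897e+00 -2.06027689e-04
  1.31094808e+00 -1.51122287e-01]
```

View pics/w3.png

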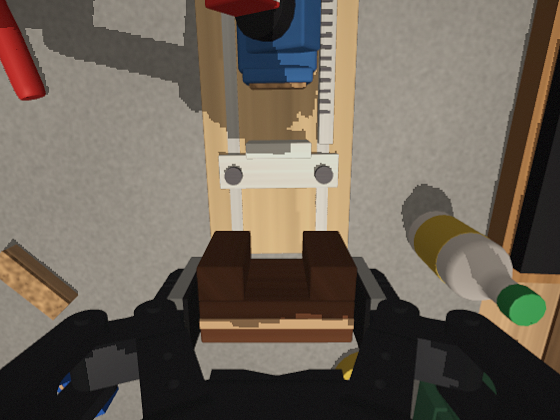

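The view shows the fence's base plate at (219–338, 155–187) with two screws, and its upright at (245–311, 141–157). The cork jaw pad is at (278,85) and the rack end at (325,143). The block is held square in the fingers, mortise toward the carriage.

```bash
python3 - <<'E'
from h import *
g=cv2.imread("pics/w3.png")
for nm,c in (("L",slice(252,262)),("R",slice(294,304))):
  print(nm,[(r,)+tuple(g[r,c].mean(0).astype(int)) for r in range(136,161)])
print("row146-150",[(c,int(g[144:151,c].mean())) for c in list(range(240,252))+list(range(305,318))])
for r in (105,125,205,225,240):
  print("bed",r,[(c,)+tuple(g[r,c]) for c in range(197,215)][::1] if r==125 else "", )
  row=g[r].astype(int); sat=row[:,2]-row[:,0]; w=np.nonzero(sat>45)[0]; w=w[(w>190)&(w<365)];print(r,w.min(),w.max())
print("jaw",[(r,)+tuple(g[r,265:290].mean(0).astype(int)) for r in range(74,96)])
E
```

```text
L [(136, np.int64(70), np.int64(102), np.int64(126)), (137, np.int64(69), np.int64(102), np.int64(126)), (138, np.int64(70), np.int64(102), np.int64(126)), (139, np.int64(71), np.int64(100), np.int64(122)), (140, np.int64(78), np.int64(94), np.int64(106)), (141, np.int64(83), np.int64(90), np.int64(94)), (142, np.int64(80), np.int64(89), np.int64(93)), (143, np.int64(90), np.int64(99), np.int64(104)), (144, np.int64(111), np.int64(122), np.int64(127)), (145, np.int64(112), np.int64(123), np.int64(128)), (146, np.int64(113), np.int64(124), np.int64(129)), (147, np.int64(112), np.int64(124), np.int64(129)), (148, np.int64(112), np.int64(124), np.int64(129)), (149, np.int64(112), np.int64(124), np.int64(129)), (150, np.int64(112), np.int64(123), np.int64(129)), (151, np.int64(111), np.int64(122), np.int64(127)), (152, np.int64(108), np.int64(119), np.int64(125)), (153, np.int64(160), np.int64(174), np.int64(174)), (154, np.int64(208), np.int64(222), np.int64(220)), (155, np.int64(203), np.int64(219), np.int64(217)), (156, np.int64(202), np.int64(218), np.int64(216)), (157, np.int64(198)
[... 3204 characters left out ...]
47), np.int64(24)), (82, np.int64(56), np.int64(44), np.int64(39)), (83, np.int64(49), np.int64(66), np.int64(84)), (84, np.int64(51), np.int64(80), np.int64(109)), (85, np.int64(52), np.int64(80), np.int64(109)), (86, np.int64(51), np.int64(78), np.int64(106)), (87, np.int64(43), np.int64(67), np.int64(91)), (88, np.int64(28), np.int64(44), np.int64(62)), (89, np.int64(44), np.int64(66), np.int64(86)), (90, np.int64(67), np.int64(97), np.int64(121)), (91, np.int64(67), np.int64(98), np.int64(121)), (92, np.int64(67), np.int64(97), np.int64(120)), (93, np.int64(67), np.int64(97), np.int64(120)), (94, np.int64(67), np.int64(97), np.int64(120)), (95, np.int64(67), np.int64(97), np.int64(120))]
```

```bash
cat >> h.py <<'E'
def load(f):
    z=np.load(f);return (z["K"],float(z["k1"]),z["E"])
E
python3 - <<'E'
from h import *
M=load("w3.npz")
q=lambda u,v,z:onz(M,(u,v),z)
print("foot",q(257,139.7,.018).round(4),q(299,139.2,.018).round(4))
print("top ",q(257,143,.054).round(4),q(299,142.3,.054).round(4))
print("topLR",q(244.8,147,.054).round(4),q(310.6,147,.054).round(4))
for r,a,b in ((105,202,353.5),(125,202.7,352.5),(205,209,349.5),(225,210,348.5)): print("bed",q(a,r,.018).round(4),q(b,r,.018).round(4))
print("pad bottom z.024?",q(277,88,.026).round(4),"jaw face top",q(277,81.5,.060).round(4),"pad top",q(277,88,.054).round(4),"pad@.06",q(277,88,.060).round(4))
st=read_state();Rm=M[2]
# held block: top edge corners
for uv in [(201,342),(352,342),(201,318),(355,318),(204,231),(352,231)]:
    for d in (0,):
        o,dd=ray(M,uv); 
        print(uv,"dir",(dd).round(3))
E
```

```text
foot [0.5883 0.0418 0.018 ] [0.6305 0.044  0.018 ]
top  [0.5902 0.0419 0.054 ] [0.6283 0.044  0.054 ]
topLR [0.5792 0.0379 0.054 ] [0.639  0.0402 0.054 ]
bed [0.5336 0.0732 0.018 ] [0.6819 0.079  0.018 ]
bed [0.534  0.0541 0.018 ] [0.6828 0.0599 0.018 ]
bed [ 0.5392 -0.0282  0.018 ] [ 0.6877 -0.0223  0.018 ]
bed [ 0.5399 -0.0505  0.018 ] [ 0.6888 -0.0446  0.018 ]
pad bottom z.024? [0.6065 0.0913 0.026 ] jaw face top [0.6063 0.0947 0.06  ] pad top [0.6065 0.0898 0.054 ] pad@.06 [0.6065 0.0894 0.06  ]
(201, 342) dir [-0.191 -0.645 -0.858]
(352, 342) dir [ 0.239 -0.628 -0.859]
(201, 318) dir [-0.193 -0.579 -0.877]
(355, 318) dir [ 0.245 -0.562 -0.878]
(204, 231) dir [-0.194 -0.341 -0.945]
(352, 231) dir [ 0.227 -0.324 -0.945]
```

```bash
python3 - <<'E'
from h import *
M=load("w3.npz");S=model("scene")
print("rack end",tri(M,(319,143),S,(313.5,251.5)),tri(M,(332.5,143),S,(313.5,254.5)))
g=cv2.imread("pics/w3.png");print([(r,int(g[r,322:330].mean())) for r in range(132,158)]);print([(c,int(g[130:138,c].mean())) for c in range(312,340)])
a=cv2.imread("pics/scene0.png");print(a[246:262,312:340:4].mean(2).astype(int).tolist())
st=read_state();R=st["orientation"]
print((R.T@(np.array([.6082,.0610,.045])-st["tcp_pos"])/.2).round(4))
E
```

```text
rack end (array([0.64922221, 0.0417864 , 0.03058177]), np.float64(0.000566061752516406)) (array([0.66174485, 0.04153194, 0.03303252]), np.float64(0.0025557580971539927))
[(132, 200), (133, 200), (134, 200), (135, 200), (136, 200), (137, 200), (138, 200), (139, 200), (140, 200), (141, 201), (142, 202), (143, 190), (144, 164), (145, 194), (146, 193), (147, 192), (148, 193), (149, 193), (150, 194), (151, 195), (152, 172), (153, 86), (154, 161), (155, 216), (156, 212), (157, 211)]
[(312, 168), (313, 167), (314, 169), (315, 162), (316, 91), (317, 82), (318, 93), (319, 170), (320, 202), (321, 200), (322, 202), (323, 202), (324, 200), (325, 200), (326, 200), (327, 201), (328, 199), (329, 197), (330, 197), (331, 199), (332, 194), (333, 145), (334, 170), (335, 170), (336, 170), (337, 169), (338, 170), (339, 169)]
[[89, 125, 132, 132, 134, 36, 30], [88, 129, 139, 139, 141, 40, 29], [88, 114, 144, 143, 144, 64, 36], [88, 84, 147, 136, 137, 95, 65], [91, 84, 143, 113, 112, 125, 113], [107, 118, 144, 88, 88, 143, 141], [130, 150, 153, 83, 95, 139, 145], [139, 156, 153, 114, 127, 142, 130], [141, 160, 142, 122, 118, 128, 94], [142, 136, 111, 86, 75, 81, 92], [141, 83, 83, 78, 75, 69, 119], [136, 86, 109, 111, 110, 105, 139], [137, 117, 138, 139, 139, 138, 142], [142, 141, 143, 144, 142, 141, 140], [144, 144, 143, 142, 141, 139, 139], [143, 143, 141, 140, 139, 138, 138]]
[0.2979 0.0082 0.9437]
```

>>> arm_command --deltas '[{"delta_pos":[0.15,0.004,0],"turn":[0,0,-0.009]},{"delta_pos":[0.148,0.004,0],"turn":[0,0,0]},{"delta_pos":[0,0,0.1],"turn":[0,0,0]},{"delta_pos":[0,0,0.16],"turn":[0,0,0]},{"delta_pos":[0,0,0.16],"turn":[0,0,0]},{"delta_pos":[0,0,0.16],"turn":[0,0,0]},{"delta_pos":[0,0,0.16],"turn":[0,0,0]},{"delta_pos":[0,0,0.14],"turn":[0,0,0]},{"delta_pos":[0,0,0.06],"turn":[0,0,0]},{"delta_pos":[0,0,0],"turn":[0,0,0]}]'

```text
clock: 7.1
tcp_pos: [0.6064, 0.0612, 0.0438]
orientation: [[-0.051, 0.999, -0.005], [0.999, 0.051, 0.0], [0.0, -0.005, -1.0]]
ft_force: [-1.1, -0.6, -0.1]
grip_width: 0.0574
grip_force: 33.2
```

```bash
python3 - <<'E'
from h import *
st=read_state();R=st["orientation"]
print(st["tcp_pos"],st["ft_force"],(R.T@(np.array([.6082,.0610,.0312])-st["tcp_pos"])/.2).round(4),"yaw",np.degrees(np.arctan2(R[1,1],R[0,1])))
E
```

```text
[0.6064181  0.06116348 0.0437835 ] [-1.12867558 -0.56116147 -0.13891767] [-0.0013  0.0092  0.0629] yaw 2.914651478352458
```

>>> arm_command --deltas '[{"delta_pos":[0,0.008,0.03],"turn":[0,0,0]},{"delta_pos":[0,0,0.02],"turn":[0,0,0]},{"delta_pos":[0,0,0.013],"turn":[0,0,0]},{"delta_pos":[0,0,0],"turn":[0,0,0]},{"delta_pos":[0,0,0],"turn":[0,0,0]}]'

```text
clock: 7.6
tcp_pos: [0.6105, 0.0614, 0.0341]
orientation: [[-0.05, 0.999, 0.001], [0.999, 0.05, 0.0], [-0.0, 0.001, -1.0]]
ft_force: [0.3, -0.1, -1.0]
grip_width: 0.0573
grip_force: 33.2
```

>>> arm_command --deltas '[{"delta_pos":[0,0,0],"turn":[0,0,0]},{"delta_pos":[0,0,0],"turn":[0,0,0]}]'

```text
clock: 7.8
tcp_pos: [0.6103, 0.0614, 0.0338]
orientation: [[-0.05, 0.999, 0.001], [0.999, 0.05, -0.0], [-0.0, 0.001, -1.0]]
ft_force: [-0.4, 0.3, -0.6]
grip_width: 0.0576
grip_force: 33.2
```

>>> arm_command --deltas '[{"delta_pos":[0,0,0.008],"turn":[0,0,0]},{"delta_pos":[0,0,0],"turn":[0,0,0]}]'

```text
clock: 8.0
tcp_pos: [0.6099, 0.0614, 0.0317]
orientation: [[-0.05, 0.999, -0.0], [0.999, 0.05, 0.0], [0.0, -0.0, -1.0]]
ft_force: [-0.9, -0.1, 0.1]
grip_width: 0.0574
grip_force: 33.2
```

>>> arm_command --deltas '[{"delta_pos":[0,0,0.008],"turn":[0,0,0]},{"delta_pos":[0,0,0],"turn":[0,0,0]}]'

```text
clock: 8.2
tcp_pos: [0.6102, 0.0614, 0.0303]
orientation: [[-0.05, 0.999, 0.0], [0.999, 0.05, 0.0], [-0.0, 0.0, -1.0]]
ft_force: [0.1, 0.4, -0.7]
grip_width: 0.0576
grip_force: 33.2
```

```bash
python3 - <<'E'
from h import *
st=read_state();print(st["tcp_pos"],st["ft_force"])
g=grab_frame("wrist")[:,:,::-1];s=grab_frame("scene")[:,:,::-1]
o=np.zeros((600,800,3),np.uint8);o[:420,:560]=g;o[300:600,300:800]=cv2.resize(s[200:275,285:410],(500,300),interpolation=cv2.INTER_CUBIC);cv2.imwrite("pics/w4.png",o)
E
```

```text
[0.61022721 0.06136131 0.03029489] [ 0.10175338  0.44590217 -0.72160992]
```

View pics/w4.png

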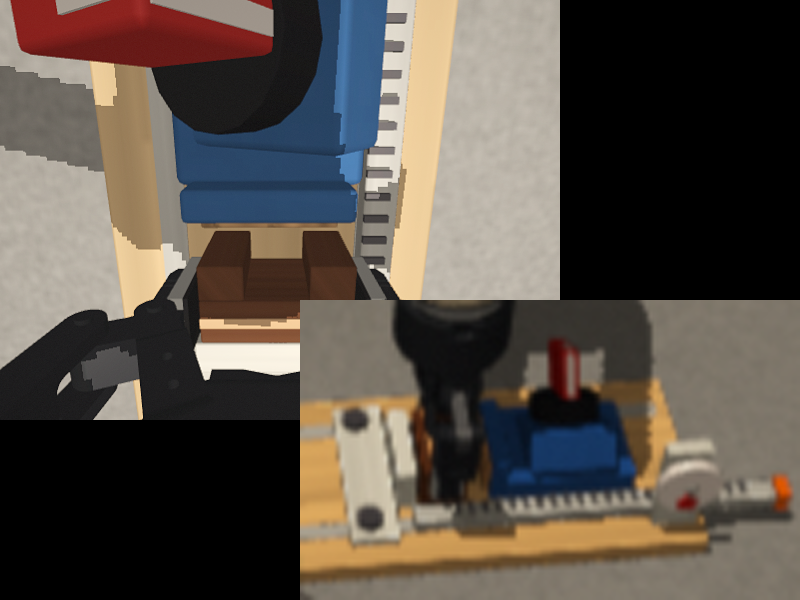

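The block hangs just in front of the fence (the white fence is directly behind its top edge at row 345), square to the jaw, with the right finger over the rack. Next I'll touch down gently and release.

>>> arm_command --deltas '[{"delta_pos":[0,0,0.006],"turn":[0,0,0]},{"delta_pos":[0,0,0],"turn":[0,0,0]}]'

```text
clock: 8.5
tcp_pos: [0.6102, 0.0614, 0.0303]
orientation: [[-0.05, 0.999, -0.0], [0.999, 0.05, -0.0], [-0.0, -0.0, -1.0]]
ft_force: [-2.4, 1.0, 6.0]
grip_width: 0.0576
grip_force: 33.9
```

>>> arm_command --deltas '[{"delta_pos":[0,0,0.005],"turn":[0,0,0]},{"delta_pos":[0,0,0],"turn":[0,0,0]}]'

```text
clock: 8.7
tcp_pos: [0.6103, 0.0614, 0.0303]
orientation: [[-0.05, 0.999, -0.001], [0.999, 0.05, -0.0], [-0.0, -0.001, -1.0]]
ft_force: [-5.8, 0.2, 10.3]
grip_width: 0.0574
grip_force: 34.4
```

>>> arm_command --deltas '[{"delta_pos":[0,0,-0.008],"turn":[0,0,0]},{"delta_pos":[0,0,0],"turn":[0,0,0]}]'

```text
clock: 8.9
tcp_pos: [0.6105, 0.0614, 0.0303]
orientation: [[-0.05, 0.999, 0.001], [0.999, 0.05, 0.0], [-0.0, 0.001, -1.0]]
ft_force: [-1.6, 0.7, 3.2]
grip_width: 0.0573
grip_force: 33.7
```

>>> arm_command --deltas '[{"delta_pos":[0,0,0],"turn":[0,0,0]},{"delta_pos":[0,0,0],"turn":[0,0,0]},{"delta_pos":[0,0,0],"turn":[0,0,0]},{"delta_pos":[0,0,0],"turn":[0,0,0]},{"delta_pos":[0,0,0],"turn":[0,0,0]}]' --jaw 0.6

```text
clock: 9.4
tcp_pos: [0.6099, 0.0613, 0.0294]
orientation: [[-0.05, 0.999, -0.0], [0.999, 0.05, 0.0], [0.0, -0.0, -1.0]]
ft_force: [-0.3, 0.0, 0.2]
grip_width: 0.0681
grip_force: 0.0
```

>>> arm_command --deltas '[{"delta_pos":[0,0,-0.06],"turn":[0,0,0]},{"delta_pos":[0,0,-0.16],"turn":[0,0,0]},{"delta_pos":[0,0,-0.2],"turn":[0,0,0]},{"delta_pos":[0,0,-0.2],"turn":[0,0,0]},{"delta_pos":[0,0,-0.2],"turn":[0,0,0]},{"delta_pos":[0,0,-0.2],"turn":[0,0,0]},{"delta_pos":[0,0,-0.1],"turn":[0,0,0]},{"delta_pos":[0,0,0],"turn":[0,0,0]},{"delta_pos":[0,0,0],"turn":[0,0,0]}]'

```text
clock: 10.3
tcp_pos: [0.61, 0.0614, 0.254]
orientation: [[-0.05, 0.999, 0.001], [0.999, 0.05, 0.0], [-0.0, 0.001, -1.0]]
ft_force: [-0.5, 0.1, -0.1]
grip_width: 0.0683
grip_force: 0.0
```

```bash
python3 - <<'E'
from h import *
st=read_state();M=model("wrist",st);np.savez("w5.npz",K=M[0],k1=M[1],E=M[2])
g=grab_frame("wrist")[:,:,::-1];cv2.imwrite("pics/w5.png",g)
cv2.imwrite("pics/w5c.png",cv2.resize(g[0:240,160:400],(600,600),interpolation=cv2.INTER_CUBIC))
print(st["tcp_pos"],st["joints"])
for z in (.06,.095):print(proj(M,(.5755,.1482,z)))
E
```

```text
[0.60998975 0.06138322 0.25402531] [-1.41492716e-02  1.73858970e-01  1.62051155e+00  2.59378293e-05
  1.34645818e+00 -6.42874422e-02]
[242.33624898  88.92274539]
[238.36339532  86.49237351]
```

View pics/w5c.png

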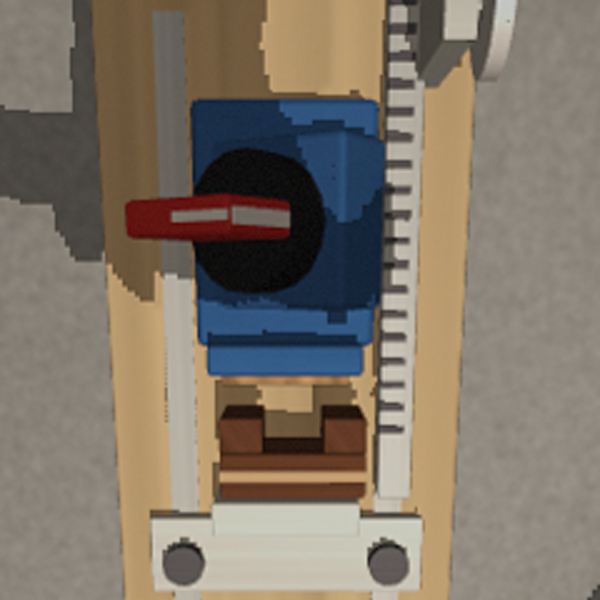

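The crop shows the block standing square against the fence. The knob bar lies nearly along jig x: its top runs from crop (127,220) to (232,217), and the white-pointer end face goes down to (290,216).

```bash
cat >> h.py <<'E'
from scipy.spatial.transform import Rotation as Rot
YAW=np.radians(3.0); J=Rot.from_euler("z",YAW).as_matrix()
J0=np.array([.6087,.0498,0]); L=np.radians(35)
def jig(p): return J0+J@np.array(p,float)
ZK=J@np.array([-np.sin(L),0,np.cos(L)]); XK=J@np.array([np.cos(L),0,np.sin(L)]); YK=J[:,1]
E
python3 - <<'E'
from h import *
M=load("w5.npz");P=jig([-.028,.100,.095]);print("P",P)
for phi in (0,5,-5):
    x=Rot.from_rotvec(ZK*np.radians(phi)).apply(XK)
    q=[P+.012*ZK-.022*x,P+.012*ZK+.022*x,P-.022*ZK+.022*x]
    print(phi,[((proj(M,a)-[160,0])*2.5).round(1).tolist() for a in q])
# fence/jaw/block check
q=lambda u,v,z:onz(M,(u/2.5+160,v/2.5),z).round(4)
print("fence top edge",q(215,503,.054),q(360,503,.054),"block back top",q(220,497,.058),q(365,497,.058),"jaw top",q(210,374,.060),q(362,374,.060))
print("jaw pad edge",q(285,383,.055))
# slot: blocks front top of prongs
g=cv2.imread("pics/w5.png").astype(int)
print([(r,)+tuple(g[r,262:285].mean(0).astype(int)) for r in range(144,156)])
print([(r,)+tuple(g[r,250:262].mean(0).astype(int)) for r in range(194,206)])
s=model("scene");T=jig([.055,.168,.070]);print("telltale px",proj(s,T),proj(s,T+[0,.022,0]))
E
```

```text
P [0.57550478 0.14819755 0.095     ]
0 [[121.0, 216.9], [225.2, 211.5], [290.1, 217.1]]
5 [[121.5, 223.1], [224.9, 204.7], [289.9, 211.0]]
-5 [[120.9, 210.7], [225.2, 218.2], [289.9, 223.2]]
fence top edge [0.5813 0.0413 0.054 ] [0.6397 0.0443 0.054 ] block back top [0.5835 0.045  0.058 ] [0.6411 0.0479 0.058 ] jaw top [0.5784 0.0935 0.06  ] [0.6362 0.0965 0.06  ]
jaw pad edge [0.6071 0.091  0.055 ]
[(144, np.int64(137), np.int64(93), np.int64(53)), (145, np.int64(138), np.int64(93), np.int64(53)), (146, np.int64(138), np.int64(93), np.int64(53)), (147, np.int64(139), np.int64(94), np.int64(53)), (148, np.int64(137), np.int64(92), np.int64(51)), (149, np.int64(123), np.int64(79), np.int64(39)), (150, np.int64(99), np.int64(93), np.int64(113)), (151, np.int64(82), np.int64(130), np.int64(172)), (152, np.int64(83), np.int64(127), np.int64(168)), (153, np.int64(83), np.int64(124), np.int64(160)), (154, np.int64(95), np.int64(135), np.int64(164)), (155, np.int64(108), np.int64(152), np.int64(183))]
[(194, np.int64(32), np.int64(53), np.int64(92)), (195, np.int64(34), np.int64(55), np.int64(94)), (196, np.int64(35), np.int64(56), np.int64(98)), (197, np.int64(36), np.int64(58), np.int64(101)), (198, np.int64(37), np.int64(58), np.int64(96)), (199, np.int64(53), np.int64(65), np.int64(82)), (200, np.int64(69), np.int64(76), np.int64(78)), (201, np.int64(120), np.int64(133), np.int64(138)), (202, np.int64(177), np.int64(192), np.int64(197)), (203, np.int64(186), np.int64(200), np.int64(202)), (204, np.int64(185), np.int64(200), np.int64(200)), (205, np.int64(185), np.int64(201), np.int64(200))]
telltale px [381.42454937 241.8050771 ] [389.61887727 241.54836312]
```

>>> arm_command --deltas '[{"delta_pos":[0,0,0],"turn":[0,0,-0.0945]},{"delta_pos":[0,0,0],"turn":[0,0,-0.0945]},{"delta_pos":[0,0,0],"turn":[0,0,-0.0945]},{"delta_pos":[0,0,0],"turn":[0,0,-0.0945]},{"delta_pos":[0,0,0],"turn":[0,0,-0.0945]},{"delta_pos":[0,0,0],"turn":[0,0,-0.0945]},{"delta_pos":[0,0,0],"turn":[0,0,-0.0945]},{"delta_pos":[0,0,0],"turn":[0,0,-0.0945]},{"delta_pos":[0,0,0],"turn":[0,0,-0.0945]},{"delta_pos":[0,0,0],"turn":[0,0,-0.0945]}]' --jaw 0

```text
clock: 11.35
tcp_pos: [0.6084, 0.0614, 0.2502]
orientation: [[-1.0, 0.03, -0.006], [0.03, 1.0, 0.0], [0.006, -0.0, -1.0]]
ft_force: [0.2, 0.4, -0.4]
grip_width: 0.0428
grip_force: 0.0
```

>>> arm_command --deltas '[{"delta_pos":[0,0,0],"turn":[0,0,-0.065]},{"delta_pos":[0,0,0],"turn":[0,-0.078,0]},{"delta_pos":[0,0,0],"turn":[0,-0.078,0]},{"delta_pos":[0,0,0],"turn":[0,-0.078,0]},{"delta_pos":[0,0,0],"turn":[0,-0.078,0]},{"delta_pos":[0,0,0],"turn":[0,-0.077,0]},{"delta_pos":[0,0,0],"turn":[0,0,0]},{"delta_pos":[0,0,0],"turn":[0,0,0]}]'

```text
clock: 12.15
tcp_pos: [0.6086, 0.0614, 0.2511]
orientation: [[-0.821, -0.066, 0.568], [-0.054, 0.998, 0.038], [-0.569, 0.001, -0.822]]
ft_force: [-0.8, 0.2, 1.2]
grip_width: 0.0425
grip_force: 0.0
```

```bash
cat > t.py <<'E'
from h import *
import sys
back=float(sys.argv[1]);phi=float(sys.argv[2])
P=np.array([.5765,.1477,.095])
st=read_state();R=st["orientation"]
y=Rot.from_rotvec(ZK*np.radians(phi)).apply(YK);zt=-ZK;T=np.c_[np.cross(y,zt),y,zt]
d=R.T@(P+(.016-back)*zt-st["tcp_pos"])/.2
w=Rot.from_matrix(R.T@T).as_rotvec()/(np.pi/2)
print("tcp",st["tcp_pos"].round(4),"q",st["joints"].round(2),"d",d.round(4),"w",w.round(4),st["ft_force"].round(1),st["moment"].round(2))
E
python3 t.py 0.08 1
```

```text
tcp [0.6086 0.0614 0.2511] q [-0.05 -0.16  2.07  0.11  0.64 -1.75] d [0.5544 0.4434 0.247 ] w [ 0.0051 -0.0035 -0.0044] [-0.8  0.2  1.2] [-0.06  0.23  0.01]
```

>>> arm_command --deltas '[{"delta_pos":[0.1386,0.111,0.02],"turn":[0.005,-0.0035,-0.0044]},{"delta_pos":[0.1386,0.111,0.06],"turn":[0,0,0]},{"delta_pos":[0.1386,0.111,0.06],"turn":[0,0,0]},{"delta_pos":[0.1386,0.11,0.06],"turn":[0,0,0]},{"delta_pos":[0,0,0.047],"turn":[0,0,0]},{"delta_pos":[0,0,0],"turn":[0,0,0]},{"delta_pos":[0,0,0],"turn":[0,0,0]}]'

```text
clock: 12.85
tcp_pos: [0.5452, 0.1448, 0.1508]
orientation: [[-0.812, -0.066, 0.58], [-0.06, 0.998, 0.03], [-0.581, -0.01, -0.814]]
ft_force: [0.0, -0.5, 0.6]
grip_width: 0.0428
grip_force: 0.0
```

```bash
python3 t.py 0.0 1; python3 - <<'E'
from h import *
# check knob bar in the wrist view: red mask centre line in tool coords
st=read_state();g=grab_frame("wrist");M=model("wrist",st)
cv2.imwrite("pics/w6.png",g[:,:,::-1])
hsv=cv2.cvtColor(g,cv2.COLOR_RGB2HSV);m=((hsv[:,:,1]>140)&((hsv[:,:,0]<8)|(hsv[:,:,0]>172))&(hsv[:,:,2]>50)).astype(np.uint8)
n,l,s,c=cv2.connectedComponentsWithStats(m);print(s[s[:,4]>300],c[s[:,4]>300])
P=np.array([.5765,.1477,.095]);y=YK
for a,b,cc in ((.022,.006,.012),(.022,-.006,.012),(-.022,.006,.012),(-.022,-.006,.012),(-.022,.006,-.022),(-.022,-.006,-.022)): print(a,b,cc,proj(M,P+a*XK+b*YK+cc*ZK).round(1))
E
```

```text
tcp [0.5452 0.1448 0.1508] q [ 0.17 -0.12  2.25 -0.18  0.4  -1.32] d [0.035  0.0071 0.3984] w [-0.0002  0.0055 -0.0001] [ 0.  -0.5  0.6] [-0.09  0.26  0.  ]
[[     0      0    560    420 233740]
 [   266    172     23     82   1459]] [[279.51610336 209.50577993]
 [276.99040439 208.62577108]]
0.022 0.006 0.012 [286.  255.3]
0.022 -0.006 0.012 [265.9 255. ]
-0.022 0.006 0.012 [288.  183.1]
-0.022 -0.006 0.012 [266.7 182.8]
-0.022 0.006 -0.022 [286.3 172.2]
-0.022 -0.006 -0.022 [268.  171.9]
```

View pics/w6.png

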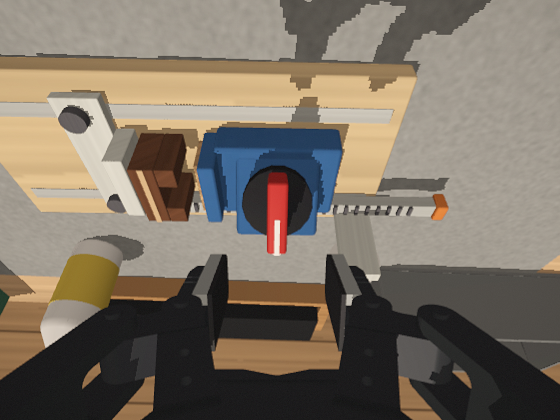

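The last picture shows the red bar at (266–289, 172–254), matching the predicted outline to within a pixel, with the block still flat against the fence at left. I'm moving down onto the bar.

>>> arm_command --deltas '[{"delta_pos":[0.035,0.007,0.04],"turn":[0,0.005,0]},{"delta_pos":[0,0,0.12],"turn":[0,0,0]},{"delta_pos":[0,0,0.12],"turn":[0,0,0]},{"delta_pos":[0,0,0.08],"turn":[0,0,0]},{"delta_pos":[0,0,0.038],"turn":[0,0,0]},{"delta_pos":[0,0,0],"turn":[0,0,0]},{"delta_pos":[0,0,0],"turn":[0,0,0]}]'

```text
clock: 13.6
tcp_pos: [0.5824, 0.1479, 0.0798]
orientation: [[-0.818, -0.066, 0.572], [-0.06, 0.998, 0.03], [-0.572, -0.01, -0.82]]
ft_force: [-0.1, 0.0, -0.7]
grip_width: 0.0428
grip_force: 0.0
```

```bash
python3 t.py 0.0 1; cat > tt.py <<'E'
from h import *
def telltale():
    s=cv2.resize(grab_frame("scene")[225:262,362:402],None,fx=8,fy=8,interpolation=cv2.INTER_CUBIC).astype(int)
    m=(s[:,:,0]-np.maximum(s[:,:,1],s[:,:,2])>35)
    ys,xs=np.nonzero(m); c=np.array([xs.mean()/8+362,ys.mean()/8+225]) if len(xs) else None
    return c,len(xs)
if __name__=="__main__":
    S=model("scene");T=jig([.055,.168,.070])
    st=read_state();print("spot",telltale(),"wheel",proj(S,T).round(1),"tcp",st["tcp_pos"].round(4),"F",st["ft_force"].round(1),"F.jigy",round(float(st["ft_force"]@YK),1),"M",st["moment"].round(2),st["grip_width"],st["grip_force"])
E
python3 tt.py; python3 - <<'E'
import cv2,numpy as np
from h import *
a=cv2.imread("pics/scene0.png")[228:258,366:400].astype(int)
d=a[:,:,2]-np.maximum(a[:,:,1],a[:,:,0]); print(d[:, :].max(),[(i+228,j+366,d[i,j]) for i,j in zip(*np.nonzero(d>25))])
S=model("scene")
for z in (.065,.07,.075):print(z,proj(S,jig([.06,.168,z])),proj(S,jig([.06,.168,z-.022])))
E
```

```text
tcp [0.5824 0.1479 0.0798] q [ 0.16  0.11  2.19 -0.27  0.25 -1.23] d [-0.0192  0.0002  0.0009] w [-0.0002 -0.001   0.    ] [-0.1  0.  -0.7] [-0.04  0.29  0.01]
spot (array([372.50935696, 246.27477034]), 19050) wheel [381.4 241.8] tcp [0.5824 0.1479 0.0798] F [-0.1  0.  -0.7] F.jigy 0.0 M [-0.04  0.29  0.01] 0.0427505027381528 0.0
84 [(np.int64(228), np.int64(374), np.int64(43)), (np.int64(228), np.int64(375), np.int64(48)), (np.int64(228), np.int64(376), np.int64(45)), (np.int64(229), np.int64(366), np.int64(32)), (np.int64(229), np.int64(367), np.int64(34)), (np.int64(229), np.int64(368), np.int64(36)), (np.int64(229), np.int64(369), np.int64(36)), (np.int64(229), np.int64(370), np.int64(39)), (np.int64(229), np.int64(371), np.int64(38)), (np.int64(229), np.int64(372), np.int64(39)), (np.int64(229), np.int64(373), np.int64(43)), (np.int64(229), np.int64(374), np.int64(49)), (np.int64(229), np.int64(375), np.int64(50)), (np.int64(229), np.int64(376), np.int64(48)), (np.int64(229), np.int64(377), np.int64(37)), (np.int64(230), np.int64(366), np.int64(46)), (np.int64(230), np.int64(367
[... 8978 characters left out ...]
t64(48)), (np.int64(257), np.int64(368), np.int64(47)), (np.int64(257), np.int64(369), np.int64(47)), (np.int64(257), np.int64(370), np.int64(48)), (np.int64(257), np.int64(371), np.int64(48)), (np.int64(257), np.int64(372), np.int64(47)), (np.int64(257), np.int64(373), np.int64(46)), (np.int64(257), np.int64(374), np.int64(45)), (np.int64(257), np.int64(375), np.int64(38)), (np.int64(257), np.int64(376), np.int64(27)), (np.int64(257), np.int64(380), np.int64(26)), (np.int64(257), np.int64(384), np.int64(26))]
0.065 [381.57632079 244.44453913] [380.22928762 249.63312583]
0.07 [381.88758858 243.24529549] [380.53224822 248.46633653]
0.075 [382.20079136 242.03848952] [380.83706774 247.29228649]
```

>>> arm_command --deltas '[{"delta_pos":[-0.019,0,0],"turn":[0,0,0]},{"delta_pos":[0,0,0],"turn":[0,0,0]},{"delta_pos":[0,0,0],"turn":[0,0,0]},{"delta_pos":[0,0,0],"turn":[0,0,0]},{"delta_pos":[0,0,0],"turn":[0,0,0]},{"delta_pos":[0,0,0],"turn":[0,0,0]},{"delta_pos":[0,0,0],"turn":[0,0,0]}]' --jaw -1 --force 60

```text
clock: 14.35
tcp_pos: [0.5864, 0.1479, 0.0835]
orientation: [[-0.816, -0.067, 0.574], [-0.061, 0.998, 0.029], [-0.574, -0.011, -0.819]]
ft_force: [-2.4, -4.6, 5.7]
grip_width: 0.0106
grip_force: 58.8
```

```bash
cat > tt.py <<'E'
from h import *
def telltale():
    s=cv2.resize(grab_frame("scene")[236:258,370:395],None,fx=8,fy=8,interpolation=cv2.INTER_CUBIC).astype(int)
    w=np.clip(s[:,:,0]-s[:,:,1]-np.abs(s[:,:,1]-s[:,:,2])-25,0,None)
    if w.sum()<500: return None
    yy,xx=np.mgrid[:w.shape[0],:w.shape[1]]
    return np.array([(xx*w).sum()/w.sum()/8+370,(yy*w).sum()/w.sum()/8+236])
if __name__=="__main__":
    c=telltale(); st=read_state();R=st["orientation"]
    if c is not None: 
        e=(c-[381.4,246.9])/[8.2,6.9]; print("spot",c.round(1),"ang from down (ccw as seen)",np.degrees(np.arctan2(e[0],e[1])).round(0),"r",np.hypot(*e).round(2))
    jp=J.T@(st["tcp_pos"]-J0)
    # turn of hand about knob axis
    y=J.T@R[:,1]; x=J.T@XK; a=np.degrees(np.arctan2(R[:,1]@XK,R[:,1]@YK))
    print("tcp jig",(jp*1000).round(1),"handturn cw deg",a.round(1),"tilt err",np.degrees(np.arccos(min(1,R[:,2]@-ZK))).round(2),"F jig",(J.T@st["ft_force"]).round(1),"Mk",round(float(st["moment"]@ZK),2),"w",st["grip_width"].round(4),st["grip_force"],"q",st["joints"].round(2))
E
python3 tt.py
```

```text
spot [382.2 250.5] ang from down (ccw as seen) 11.0 r 0.53Traceback (most recent call last):
  File "tt.py", line 15, in <module>
    print("tcp jig",(jp*1000).round(1),"handturn cw deg",a.round(1),"tilt err",np.degrees(np.arccos(min(1,R[:,2]@-ZK))).round(2),"F jig",(J.T@st["ft_force"]).round(1),"Mk",round(float(st["moment"]@ZK),2),"w",st["grip_width"].round(4),st["grip_force"],"q",st["joints"].round(2))
                                                                                                                                                                                                                ^^^^^^^^^^^^^^^^^^^^^^
AttributeError: 'float' object has no attribute 'round'
```

>>> arm_command --deltas '[{"delta_pos":[-0.0003,-0.006,0],"turn":[0,0,0.0637]},{"delta_pos":[-0.0009,-0.0059,0],"turn":[0,0,0.0637]},{"delta_pos":[-0.0015,-0.0058,0],"turn":[0,0,0.0637]},{"delta_pos":[-0.0021,-0.0056,0],"turn":[0,0,0.0637]},{"delta_pos":[-0.0026,-0.0054,0],"turn":[0,0,0.0637]},{"delta_pos":[0,0,0],"turn":[0,0,0]},{"delta_pos":[0,0,0],"turn":[0,0,0]},{"delta_pos":[0,0,0],"turn":[0,0,0]}]'

```text
clock: 15.2
tcp_pos: [0.5866, 0.1407, 0.0833]
orientation: [[-0.749, 0.334, 0.572], [0.425, 0.905, 0.027], [-0.508, 0.264, -0.82]]
ft_force: [-2.7, -8.7, 7.1]
grip_width: 0.011
grip_force: 59.0
```

```bash
sed -i 's/st\["grip_width"\].round(4)/round(st["grip_width"],4)/' tt.py; python3 tt.py
```

```text
spot [382.3 250.6] ang from down (ccw as seen) 11.0 r 0.54
tcp jig [-17.3  91.9  83.3] handturn cw deg 27.6 tilt err 0.16 F jig [-3.9 -9.7  7.4] Mk 0.03 w 0.0111 58.9999920129776 q [ 0.15  0.11  2.18 -0.23  0.25 -0.78]
```

>>> arm_command --deltas '[{"delta_pos":[-0.0029,-0.0053,0],"turn":[0,0,0]},{"delta_pos":[0,0,0],"turn":[0,0,0]},{"delta_pos":[0,0,0],"turn":[0,0,0]}]'

```text
clock: 15.55
tcp_pos: [0.5866, 0.1405, 0.0833]
orientation: [[-0.749, 0.334, 0.573], [0.425, 0.905, 0.029], [-0.508, 0.265, -0.819]]
ft_force: [-4.6, -5.2, 6.7]
grip_width: 0.0112
grip_force: 58.9
```

```bash
python3 tt.py
```

```text
spot [382.3 250.6] ang from down (ccw as seen) 12.0 r 0.54
tcp jig [-17.3  91.8  83.3] handturn cw deg 27.6 tilt err 0.06 F jig [-5.8 -4.4  5.8] Mk 0.08 w 0.0112 58.87088119983673 q [ 0.15  0.11  2.18 -0.23  0.25 -0.79]
```

>>> arm_command --deltas '[{"delta_pos":[-0.0034,-0.0055,0],"turn":[0,0,0.0637]},{"delta_pos":[-0.004,-0.0052,0],"turn":[0,0,0.0637]},{"delta_pos":[-0.0043,-0.0046,0],"turn":[0,0,0.0637]},{"delta_pos":[-0.0045,-0.004,0],"turn":[0,0,0.0637]},{"delta_pos":[-0.0049,-0.0035,0],"turn":[0,0,0.0637]},{"delta_pos":[0,0,0],"turn":[0,0,0]},{"delta_pos":[0,0,0],"turn":[0,0,0]}]'

```text
clock: 16.3
tcp_pos: [0.5863, 0.1336, 0.0828]
orientation: [[-0.497, 0.653, 0.571], [0.807, 0.59, 0.028], [-0.319, 0.474, -0.821]]
ft_force: [-7.4, -8.1, 8.4]
grip_width: 0.0108
grip_force: 59.4
```

```bash
python3 tt.py
```

```text
spot [382.3 250.6] ang from down (ccw as seen) 11.0 r 0.54
tcp jig [-18.   84.8  82.8] handturn cw deg 56.3 tilt err 0.2 F jig [-7.3 -7.3  8. ] Mk 0.09 w 0.0112 59.39591109752655 q [ 0.13  0.1   2.19 -0.19  0.25 -0.34]
```

>>> arm_command --deltas '[{"delta_pos":[-0.005,-0.0033,-0.006],"turn":[0,0,0]},{"delta_pos":[-0.0053,-0.0031,0],"turn":[0,0,0.0637]},{"delta_pos":[-0.0056,-0.0026,0],"turn":[0,0,0.0637]},{"delta_pos":[-0.0058,-0.002,0],"turn":[0,0,0.0637]},{"delta_pos":[-0.006,-0.0014,0],"turn":[0,0,0.0637]},{"delta_pos":[0,0,0],"turn":[0,0,0]},{"delta_pos":[0,0,0],"turn":[0,0,0]}]'

```text
clock: 17.05
tcp_pos: [0.5857, 0.1282, 0.0824]
orientation: [[-0.206, 0.796, 0.569], [0.973, 0.231, 0.029], [-0.108, 0.56, -0.822]]
ft_force: [0.9, -5.6, -4.4]
grip_width: 0.0107
grip_force: 61.1
```

```bash
python3 tt.py; python3 - <<'E'
from h import *
cv2.imwrite("pics/s7.png",grab_frame("scene")[:,:,::-1])
s=cv2.imread("pics/s7.png").astype(int);a=cv2.imread("pics/scene0.png").astype(int)
for n,i in (("0",a),("now",s)):
    m=(i[:,:,2]>150)&(i[:,:,0]<90)&(i[:,:,1]<140); m[:235]=0;m[258:]=0;m[:,:390]=0;m[:,420:]=0
    ys,xs=np.nonzero(m);print(n,"orange",len(xs),xs.mean() if len(xs) else None,xs.min(),xs.max())
    r=i[244:247]; b=(r[:,:,0]-r[:,:,2]).mean(0); w=np.nonzero(b>20)[0]; w=w[(w>300)&(w<400)];print("blue cols",w.min(),w.max())
E
```

```text
spot [382.3 250.6] ang from down (ccw as seen) 12.0 r 0.54
tcp jig [-18.9  79.5  82.4] handturn cw deg 79.1 tilt err 0.25 F jig [-0.1 -5.9 -5.1] Mk -0.01 w 0.0109 61.069722175598145 q [ 0.12  0.1   2.19 -0.16  0.25  0.02]
0 orange 17 405.4117647058824 404 407
blue cols 333 367
now orange 19 405.1578947368421 403 407
blue cols 327 361
```

>>> arm_command --deltas '[{"delta_pos":[-0.0094,-0.0014,0],"turn":[0,0,0.0637]},{"delta_pos":[-0.0085,-0.0003,0],"turn":[0,0,0.0637]},{"delta_pos":[0,0,0],"turn":[0,0,0]},{"delta_pos":[0,0,0],"turn":[0,0,0]}]'

```text
clock: 17.55
tcp_pos: [0.5854, 0.1256, 0.0821]
orientation: [[-0.045, 0.821, 0.569], [0.999, 0.034, 0.03], [0.005, 0.569, -0.822]]
ft_force: [-2.4, 1.0, -4.7]
grip_width: 0.0108
grip_force: 61.1
```

```bash
python3 tt.py
```

```text
spot [382.3 250.6] ang from down (ccw as seen) 11.0 r 0.54
tcp jig [-19.3  76.9  82.1] handturn cw deg 90.6 tilt err 0.29 F jig [-2.1  1.8 -4.7] Mk -0.04 w 0.0112 61.1483359336853 q [ 0.11  0.1   2.19 -0.14  0.25  0.19]
```

>>> arm_command --deltas '[{"delta_pos":[-0.006,0.0003,0],"turn":[0,0,0.0637]},{"delta_pos":[-0.002,0.0003,0],"turn":[0,0,0.0637]},{"delta_pos":[0,0,0],"turn":[0,0,0]},{"delta_pos":[0,0,0],"turn":[0,0,0]}]'

```text
clock: 18.0
tcp_pos: [0.5851, 0.1248, 0.0818]
orientation: [[0.12, 0.814, 0.568], [0.986, -0.167, 0.031], [0.12, 0.556, -0.822]]
ft_force: [-3.6, 5.1, -5.1]
grip_width: 0.0105
grip_force: 61.3
```

```bash
python3 tt.py
```

```text
spot [387.1 247.8] ang from down (ccw as seen) 79.0 r 0.71
tcp jig [-19.7  76.1  81.8] handturn cw deg 102.1 tilt err 0.34 F jig [-3.6  5.6 -4.7] Mk -0.07 w 0.0108 61.27225041389465 q [ 0.11  0.1   2.2  -0.13  0.25  0.38]
```

>>> arm_command --deltas '[{"delta_pos":[0,0,0],"turn":[0,0,0.0637]},{"delta_pos":[0,0,0],"turn":[0,0,0.0637]},{"delta_pos":[0,0,0],"turn":[0,0,0]},{"delta_pos":[0,0,0],"turn":[0,0,0]}]'

```text
clock: 18.45
tcp_pos: [0.5846, 0.125, 0.0815]
orientation: [[0.279, 0.775, 0.567], [0.933, -0.359, 0.031], [0.228, 0.52, -0.823]]
ft_force: [-4.9, 6.3, -4.2]
grip_width: 0.0105
grip_force: 61.4
```

```bash
python3 tt.py
```

```text
spot [384.4 244.3] ang from down (ccw as seen) 136.0 r 0.53
tcp jig [-20.1  76.3  81.5] handturn cw deg 113.5 tilt err 0.39 F jig [-4.8  7.3 -3.3] Mk -0.08 w 0.011 61.38017535209656 q [ 0.11  0.1   2.2  -0.13  0.25  0.58]
```

>>> arm_command --deltas '[{"delta_pos":[0,0,0],"turn":[0,0,0.0637]},{"delta_pos":[0,0,0],"turn":[0,0,0.0637]},{"delta_pos":[0,0,0],"turn":[0,0,0]},{"delta_pos":[0,0,0],"turn":[0,0,0]}]'

```text
clock: 18.9
tcp_pos: [0.5842, 0.1252, 0.0812]
orientation: [[0.428, 0.704, 0.567], [0.843, -0.538, 0.031], [0.327, 0.464, -0.823]]
ft_force: [-5.8, 7.7, -3.7]
grip_width: 0.0107
grip_force: 61.5
```

```bash
python3 tt.py
```

```text
spot [377.7 247.4] ang from down (ccw as seen) -81.0 r 0.46
tcp jig [-20.5  76.6  81.2] handturn cw deg 125.0 tilt err 0.43 F jig [-5.2  8.4 -3.2] Mk -0.09 w 0.0109 61.473530530929565 q [ 0.11  0.1   2.2  -0.13  0.25  0.78]
```

The clutch has passed its first click (the tell-tale is at about three quarters of a turn, roughly 7 mm). I'm easing on to the detent's rest point near 9.4 mm so the clamp keeps its pressure.

>>> arm_command --deltas '[{"delta_pos":[0,0,0],"turn":[0,0,0.0637]},{"delta_pos":[0,0,0],"turn":[0,0,0.0637]},{"delta_pos":[0,0,0],"turn":[0,0,0]},{"delta_pos":[0,0,0],"turn":[0,0,0]}]'

```text
clock: 19.35
tcp_pos: [0.5838, 0.1254, 0.081]
orientation: [[0.56, 0.605, 0.566], [0.719, -0.694, 0.032], [0.412, 0.389, -0.824]]
ft_force: [-7.2, 8.9, -4.8]
grip_width: 0.011
grip_force: 61.6
```

```bash
python3 tt.py
```

```text
spot [381.2 250.6] ang from down (ccw as seen) -3.0 r 0.54
tcp jig [-20.9  76.9  81. ] handturn cw deg 136.5 tilt err 0.47 F jig [-5.9  9.9 -3.2] Mk -0.11 w 0.0111 61.55938804149628 q [ 0.11  0.1   2.2  -0.13  0.25  0.98]
```

>>> arm_command --deltas '[{"delta_pos":[0,0,0],"turn":[0,0,0.038]},{"delta_pos":[0,0,0],"turn":[0,0,0]},{"delta_pos":[0,0,0],"turn":[0,0,0]}]'

```text
clock: 19.7
tcp_pos: [0.5838, 0.1255, 0.0809]
orientation: [[0.594, 0.571, 0.566], [0.677, -0.735, 0.032], [0.434, 0.364, -0.824]]
ft_force: [-6.1, 9.5, -3.9]
grip_width: 0.0111
grip_force: 61.6
```

>>> arm_command --deltas '[{"delta_pos":[0,0,0],"turn":[0,0,0]},{"delta_pos":[0,0,0],"turn":[0,0,0]},{"delta_pos":[0,0,0],"turn":[0,0,0]},{"delta_pos":[0,0,0],"turn":[0,0,0]},{"delta_pos":[0,0,0],"turn":[0,0,0]}]' --jaw 0

```text
clock: 20.2
tcp_pos: [0.5878, 0.1234, 0.0841]
orientation: [[0.593, 0.566, 0.572], [0.675, -0.737, 0.03], [0.439, 0.369, -0.819]]
ft_force: [-0.6, 0.3, -0.4]
grip_width: 0.0427
grip_force: 0.0
```

```bash
python3 tt.py
```

```text
spot [383.3 250.5] ang from down (ccw as seen) 24.0 r 0.57
tcp jig [-17.3  74.6  83.9] handturn cw deg 140.0 tilt err 0.06 F jig [-0.1 -0.5  0. ] Mk 0.01 w 0.0422 0.0 q [ 0.11  0.1   2.19 -0.13  0.25  1.04]
```

>>> arm_command --deltas '[{"delta_pos":[0,0,-0.05],"turn":[0,0,0]},{"delta_pos":[0,0,-0.12],"turn":[0,0,0]},{"delta_pos":[0,0,-0.16],"turn":[0,0,0]},{"delta_pos":[0,0,-0.16],"turn":[0,0,0]},{"delta_pos":[0,0,-0.1],"turn":[0,0,0]},{"delta_pos":[0,0,0],"turn":[0,0,0]},{"delta_pos":[0,0,0],"turn":[0,0,0]}]'

```text
clock: 20.95
tcp_pos: [0.5197, 0.1201, 0.1809]
orientation: [[0.593, 0.566, 0.573], [0.675, -0.737, 0.03], [0.439, 0.369, -0.819]]
ft_force: [0.1, 0.6, 0.4]
grip_width: 0.0425
grip_force: 0.0
```

```bash
python3 tt.py; python3 - <<'E'
from h import *
s=grab_frame("scene")[:,:,::-1].astype(int);S=model("scene")
# along a line in jig y at block-top height, sample colours
F=np.array([.6091,.0430,0])
for t in range(-8,60,4):
    p=F+J@np.array([.018,t/1000,.058]); u,v=proj(S,p).round().astype(int); print(t,s[v,u].tolist(),end=" ")
E
```

```text
spot [383.3 250.5] ang from down (ccw as seen) 24.0 r 0.57
tcp jig [-85.6  74.8 179.8] handturn cw deg 140.0 tilt err 0.14 F jig [-0.1 -0.7  0.3] Mk -0.03 w 0.0428 0.0 q [ 0.12 -0.26  2.29 -0.08  0.5   0.99]
-8 [167, 191, 202] -4 [104, 124, 137] 0 [33, 53, 88] 4 [43, 82, 132] 8 [69, 126, 184] 12 [16, 35, 71] 16 [11, 23, 49] 20 [12, 26, 55] 24 [16, 33, 67] 28 [21, 37, 70] 32 [113, 63, 29] 36 [118, 65, 25] 40 [114, 62, 24] 44 [100, 55, 21] 48 [108, 60, 25] 52 [76, 42, 16] 56 [59, 33, 13]
```

The sampled line reads fence, then block from 0 to about 30 mm, then blue jaw from about 32 mm, with no gap. The tell-tale shows about one turn (9.7 mm of slip) and is steady, so I'm handing in.

```bash
python3 -c "
from rig import *
print(finish_job())"
```

```text
the job is handed in; nothing more can be done
None
```

The heel block is clamped against the fence after a single clutch click (about 9.7 mm of slip by the tell-tale), the knob has been released and the job is handed in; the judge returned no verdict.

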